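# Test the latching stop button of a workshop machine

## Robot

A 7-joint arm with a two-finger parallel gripper is mounted at the origin on the work surface. World frame = base frame: x ahead of the robot, y to its left, z up, the work surface at z = 0. Lengths are in m, angles in rad, forces in N, time in s.
With the tool pointing down it reaches from about 0.4 to 0.85 m from the base axis. Payload 6.9 kg.
Tool frame: the origin (TCP) lies midway between the tips of the shut fingers; the grasp point (between the pads) lies behind it (ctrl.pinch_z is the z of the grasp point in the tool frame, in m); z points along the fingers, y is the direction in which the jaws open and shut (so a half turn about z gives the same grasp; the last joint's range is limited). The gripper opens to 85 mm and grips with 20 to 120 N. Pads are 22 mm wide; open, the fingers measure 114 mm over their backs; the gripper's body (76 mm by 85 mm) begins 54 mm behind the grasp point. The pads swing forward as they close: fully open they stand 13 mm farther back than shut.
Start: joints at [1.276, 0.507, -0.238, 1.5, 0.126, 1.149, -0.155], TCP at [0.244, -0.575, 0.231] pointing down, gripper open.
Joint ranges: [-3.08, 3.08], [-0.24, 2.05], [-1.43, 1.35], [0, 2.5], [-1.52, 4.66], [0.17, 1.96], [-2.89, 2.89]. Speed limits (rad/s): [2.39, 2.39, 3.14, 3.14, 3.14, 3.14, 3.14].

## Interface

Orientations are given as a unit quaternion [w, x, y, z].
In Python, from station import ctrl, get_state, vision, ticket, models gives the robot as it stands. Calls block until the motion is done:
- ctrl.movep(position, orientation): joint-space move of the TCP to a pose.
- ctrl.movel(position, frame=None, max_speed=0.15): straight line of the TCP; frame=None keeps the orientation; max_speed is the mean speed in m/s.
- ctrl.set_joints(angles): joint-space move.
- ctrl.ungrasp() and ctrl.close_gripper(force=None): open the fingers fully, or close them until they stop; force is the grip in N (None keeps the last).
- ctrl.pause(seconds).
- ctrl.ik(position, orientation): joint angles nearest the present ones, or None.
- get_state(): the state.
- vision.grab_frame(name): name is "scene" or "top" or "wrist"; returns (picture, depth): 480x640x3 uint8, blue, green, red; 480x640 float32, m along the optical axis (not along the pixel's ray), 0 where there is no reading.
- vision.camera_info(name): a dict with "mtx" (3x3 intrinsics, pixels), "R" (3x3) and "t" (3): a world point X has camera coordinates R X + t; the wrist camera has in their place "hand_eye" (4x4, takes a point from camera to tool coordinates, whose origin is the TCP and whose axes are the flange's). Camera axes: x right, y down, z forward; pixel columns grow to the right and rows downward; lengths in m; the calibration is good to about 2 mm. A picture is of the moment at which its call begins: read the wrist's pose just before it. camera_info takes no time and is no camera call.
A pose or a line that the arm cannot do raises ctrl.Unreachable and nothing moves.
- ticket.close_job(): hands the job in, once; it reports no verdict.
Trained networks look in the newest picture that a camera, given by its name, has taken for a name from the list of things; names that differ only in an ending like _2 or _b are one class to them, and where a whole thing is asked for, a point or a joint stands for the part that bears it (a point fixed in the world has none). Each returns a list of dicts, best first, with "p" (0 to 1); they miss things now and then, are a little off and sometimes report something else, mostly with a low value. They report only what shows in the picture. A call takes as long as a camera call.
- models.recognise(camera, target): "point" ([column, row] in pixels, amid what is visible of it).
- models.masks_of(camera, target): "mask" (480x640 bool, what is visible of it) and "point" ([column, row] in pixels, amid what is visible of it).
The state is a dict: "time": time; "qpos": joint angles; "qd": joint speeds; "tau": joint torques, N m; "tcp_pos": TCP position; "eef_rot": TCP orientation; "contact_force": force on the tool from outside, world axes, zero at the start; "wrist_torque": the same for the moment, N m; "width": finger opening in m.
Only numpy, scipy, OpenCV 4.12 (cv2) and the standard library are available. Lean on these libraries where they do the work, as an engineer would, in place of code of your own. Each camera call takes 0.05 s, during which the arm holds its last target.

## Task

Test the machine's stop button, the winged mushroom head on a box: press it down until it latches and take the hand off it so that it is seen to stay in, then push one of its wings round clockwise (seen from above) with the fingertips until the latch lets go and the head springs back out, and move away from it. Do it gently with shut fingers, only pressing and pushing: do not clamp or force the head, do not press the start button on the other box, and leave the loose things on the bench where they lie.

Things in the scene. Friction and masses are not known exactly. Their poses are not given: they have to be found in the camera images.
- stop_box: Grey painted box, 90 x 90 x 70 mm high, fixed to the bench, carrying the stop button at the middle of its top. Origin: centre of its underside, on the bench; z up. The button's axis is the box's z axis through the origin. A steel collar of radius 18 mm stands 3 mm high round the button's stem.
- stop_top (a point): Centre of the top of the stop button's black mushroom head, on its axis, 112 mm above the bench when out. The head is 44 mm across and 24 mm high, its top flat within 12 mm of the axis. y axis: along the two wings, turning with them (at rest the box's y axis); z up. The wings are the ends of one bar through the head, 100 mm long, 12 mm wide, 15 mm high, its top 6 mm below this point.
- wing_left (a point): Middle of the wing on the +y side, 40 mm from the button's axis; the wing sticks out of the head from 22 to 50 mm, is 12 mm wide and reaches 7.5 mm above and below this point (underside 91 mm above the bench when out, about 83 mm latched; box top 70 mm). Axes as stop_top. Pushing it towards its +x side turns the head clockwise.
- wing_right (a point): Middle of the wing on the -y side, 40 mm from the button's axis, the same in shape and heights as the other wing. Axes as stop_top. Pushing it towards its -x side turns the head clockwise.
- stop_press (a joint): How far the head is pressed in, m: 0 out, 0.014 the end of its travel. Sprung outwards: about 4 N at the start, 8 N at 0.010, with a peak of about 7 N a third of the way in where the latch gives, then a drop. From 0.010 on a rubber buffer adds 4 N per mm. Pressed past 0.010 and let go, it rests latched at about 0.008. Turning the latched head lets it spring back to 0.
- stop_twist (a joint): Turn of the head, rad, growing clockwise seen from above: 0 at rest, 0.9 the stop. Sprung back to 0 (about 0.02 to 0.1 N m; 1 to 3 N at a wing). The latch lets go at about 0.2 to 0.35; turning to 0.6 is always enough. It cannot turn anticlockwise from 0. Let go, it turns back by itself.
- start_box: Grey painted box of another control, 90 x 90 x 60 mm high, fixed to the bench, with a small flat round start button (26 mm across, its top 82 mm above the bench) at the middle of its top. Not to be pressed. Origin: centre of its underside.
- start (a joint): How far the start button is pressed, m: 0 out, 0.005 fully in. It must stay out.
- bearing: Loose steel ring lying flat, 56 mm across, 28 mm hole, 30 mm high. Origin: centre of its underside. Leave it alone.
- wrench: Loose steel open-ended wrench lying flat on the bench along its x axis, about 170 mm long. Leave it alone.
- toolbit: Loose dark steel turning tool lying flat, 110 x 18 x 18 mm along its x axis. Origin: centre of its underside. Leave it alone.

How it is judged:
On the way, in this order (a step that is already met when the one before it is completed fails the run):
1. the head is latched in with nothing of the robot touching it (value of joint stop_press above 0.006 m and value of joint stop_twist below 0.15 rad and contact force between each of the fingers, the arm and stop_press below 0.2 N), for 0.2 s.
2. the head is turned clockwise by the robot until the latch lets go and the head comes up (value of joint stop_twist above 0.15 rad and value of joint stop_press below 0.005 m), for 0.02 s.
At the end, for the whole second after the job is handed in: The stop button has been latched, released by turning it, and stands fully out again (pressed in by less than 2 mm, turned by less than 0.1 rad); the start button is out, and the loose ring, wrench and turning tool lie within 20 mm of where they were (value of joint each of stop_press, start below 0.002 m and value of joint stop_twist below 0.1 rad and not (distance of bearing from where it was at the start of the episode above 0.02 m) and not (distance of wrench from where it was at the start of the episode above 0.02 m) and not (distance of toolbit from where it was at the start of the episode above 0.02 m)); the robot touches nothing.
It fails at once if the start button is pressed (more than 2 mm) (value of joint start above 0.002 m).
It fails at once if the head is handled with more than 45 N (forced or clamped) (contact force between the fingers and stop_press above 45 N).
It fails at once if a loose bystander is shifted by more than 20 mm (distance of any of bearing, wrench, toolbit from where it was at the start of the episode above 0.02 m).
It fails at once if a loose bystander is lifted (height (world z) of any of bearing, wrench, toolbit above 0.015 m).
It also fails if it takes over 42 s, if anything falls off the work surface, if the arm or the gripper's body presses on something with over 40 N, if the wrist force passes 120 N, or if a joint passes its speed limit or range.

## Working session

There is one attempt and no reset: what is moved stays moved. The work goes in short steps, each a Python script; the robot and the scene stay as the last script left them, time stands still between calls to the robot, and variables do not carry over. Pictures are saved under pics/ and viewed, and the job is handed in when it is done.

```bash
mkdir -p pics; ls
python3 - <<'E'
from station import ctrl, get_state, vision, ticket, models
import cv2
s=get_state();print({k:s[k] for k in('time','tcp_pos','eef_rot','width','contact_force')})
ims=[]
for c in('scene','top'):
    p,d=vision.grab_frame(c);cv2.imwrite(f'pics/{c}0.png',p)
    for t in('stop_top','stop_box','start_box','bearing','wrench','toolbit','wing_left','wing_right'):
        r=models.recognise(c,t);print(c,t,[(x['point'],round(x['p'],2)) for x in r[:2]])
print(get_state()['time'])
E
```

```text
pics
{'time': 0.0, 'tcp_pos': array([ 0.24359383, -0.57502903,  0.23040779]), 'eef_rot': array([-8.96023824e-04,  9.79981234e-01,  1.99087767e-01, -1.99900294e-04]), 'width': 0.08516055179159077, 'contact_force': array([-0.43741792,  0.39628619,  0.64423297])}
scene stop_top [([260.4, 210.9], 0.64)]
scene stop_box [([257.4, 232.2], 0.61)]
scene start_box [([434.2, 283.4], 0.84)]
scene bearing [([335.2, 300.5], 0.76)]
scene wrench [([295.4, 397.3], 0.89)]
scene toolbit [([403.1, 201.5], 0.9)]
scene wing_left [([255.5, 214.7], 0.9), ([432.2, 286.8], 0.44)]
scene wing_right [([255.8, 210.9], 0.75)]
top stop_top [([408.4, 223.6], 0.98)]
top stop_box [([401.0, 226.2], 0.86)]
top start_box [([248.5, 257.7], 0.58)]
top bearing [([307.6, 204.2], 0.97)]
top wrench [([308.3, 143.0], 0.76), ([401.4, 226.3], 0.38)]
top toolbit [([306.6, 328.2], 0.88), ([250.6, 256.0], 0.63)]
top wing_left [([403.1, 220.0], 0.84)]
top wing_right [([402.7, 223.5], 0.98), ([307.1, 203.9], 0.22)]
0.9
```

View pics/top0.png

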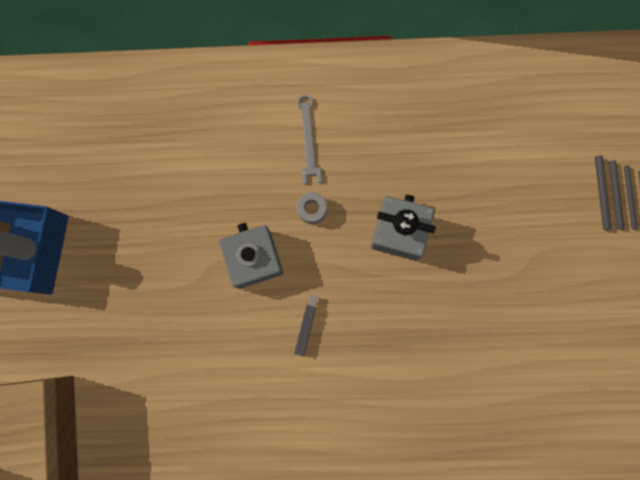

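View pics/scene0.png

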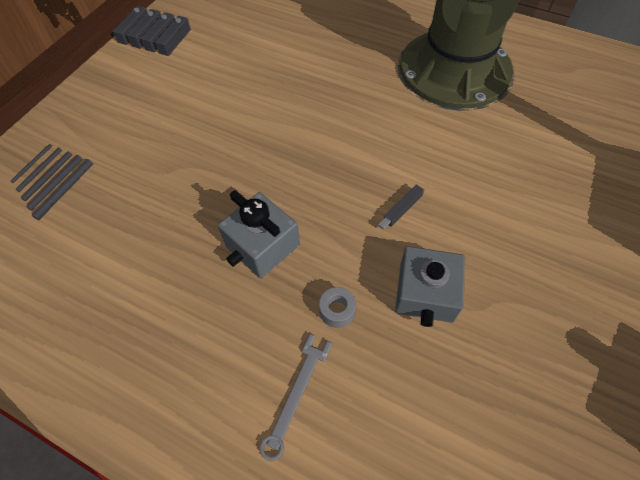

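```bash
cat > h.py <<'E'
from station import ctrl, get_state, vision, ticket, models
import numpy as np, cv2
def cloud(c):
    p,d=vision.grab_frame(c);i=vision.camera_info(c)
    v,u=np.mgrid[:480,:640];K=i['mtx']
    P=np.stack([(u-K[0,2])/K[0,0]*d,(v-K[1,2])/K[1,1]*d,d],-1)
    W=(P-np.array(i['t']))@np.array(i['R'])
    W[d==0]=np.nan
    return p,d,W
E
python3 - <<'E'
from h import *
for c in('top','scene'):
    p,d,W=cloud(c);np.save(c+'.npy',W)
    print(c,np.diag(vision.camera_info(c)['mtx']), W[240,320])
W=np.load('top.npy')
x,y,z=W[...,0],W[...,1],W[...,2]
u,v=np.meshgrid(range(640),range(480))
m=(z>.100)&(z<.125)&(abs(u-405)<70)&(abs(v-223)<70)
X=np.c_[x[m],y[m],z[m]];print(m.sum(),X.min(0),X.max(0),X.mean(0),np.median(z[m]))
for a,b in((.108,.116),(.1,.1075),(.062,.076)):
    m=(z>a)&(z<b)&(abs(u-405)<70)&(abs(v-223)<70)
    if m.sum()>5:
        Q=np.c_[x[m],y[m]].astype(np.float32);print(a,b,m.sum(),Q.mean(0),cv2.minAreaRect(Q))
E
```

```text
top [544.81755149 544.81755149   1.        ] [ 0.54696207  0.00581939 -0.00170381]
scene [458.62756932 458.62756932   1.        ] [ 0.50537227 -0.06147265  0.00225022]
766 [ 0.53523758 -0.19059419  0.10067669] [ 0.57911392 -0.09289483  0.11526097] [ 0.55569824 -0.14144064  0.10793602] 0.10785962381316092
0.108 0.116 373 [ 0.5565701  -0.14161283] ((0.5558170676231384, -0.13798394799232483), (0.03910589963197708, 0.07988867908716202), 6.692615032196045)
0.1 0.1075 352 [ 0.55466837 -0.141341  ] ((0.5568637847900391, -0.14201752841472626), (0.09497256577014923, 0.04376609995961189), 53.00929260253906)
0.062 0.076 1851 [ 0.55253476 -0.13994132] ((0.5566577315330505, -0.14170783758163452), (0.08983355015516281, 0.09057091921567917), 73.02793884277344)
```

The top view shows the stop button at about (406,222), with its bar running from (380,217) to (434,230). The start box is at (250,255), the ring at (312,207), and the wrench and toolbit are clear of the stop box. Next I'll measure the bar direction and look with the wrist camera.

```bash
cat >> h.py <<'E'
def quat(phi):  # tool down, tool x at world angle phi
    return np.array([0,np.cos(phi/2),np.sin(phi/2),0])
E
python3 - <<'E'
from h import *
u,v=np.meshgrid(range(640),range(480))
W=np.load('top.npy');x,y,z=W[...,0],W[...,1],W[...,2]
c=np.array([.5566,-.1418])
r=np.hypot(x-c[0],y-c[1])
m=(z>.095)&(z<.118)&(r>.026)&(r<.055)
Q=np.c_[x[m],y[m]];q=Q-Q.mean(0);w=np.linalg.svd(q,full_matrices=0)[2][0]
print(m.sum(),Q.mean(0),np.median(z[m]),np.degrees(np.arctan2(*w[::-1]))%180)
m=(r<.011);print('head z',np.nanmedian(z[m]))
for s in (1,-1):
    n=(q@w*s>0);print(Q[n].mean(0))
ctrl.close_gripper(20)
phi=np.arctan2(*w[::-1])%np.pi
for p in(phi,phi-np.pi):
    for zz in(.25,.08):
        print(np.degrees(p),zz,ctrl.ik([c[0],c[1],zz],quat(p)))
print(ctrl.pinch_z,get_state()['time'],get_state()['width'])
E
```

```text
230 [ 0.55597417 -0.14120408] 0.10482867952429387 73.21514520136087
head z 0.11158995996834048
[ 0.56678963 -0.10546518]
[ 0.54496896 -0.17756999]
73.21514520136087 0.25 [ 0.62683126  0.46302317 -0.65358558  1.60412876  0.29857926  1.17642966
 -0.38457749]
73.21514520136087 0.08 [ 0.53814546  0.6307561  -0.52493688  1.82380888  0.42438764  0.80062891
 -0.49707732]
-106.78485479863913 0.25 [-0.43201298  0.6432209   1.15190312  1.61763198 -0.60766198  1.28580019
 -2.6104438 ]
-106.78485479863913 0.08 [-0.40512149  0.89389718  1.15023432  1.83591169 -0.93871384  1.08007537
 -2.3171296 ]
-0.0187 1.7667 0.00011745973865958563
```

Run:
```python
from h import *
phi=np.radians(73.2)
ctrl.movep([.5562,-.1415,.26],quat(phi))
s=get_state();print(s['time'],s['tcp_pos'],s['eef_rot'],s['contact_force'])
p,d=vision.grab_frame('wrist');cv2.imwrite('pics/w1.png',p)
i=vision.camera_info('wrist');K=i['mtx'];H=np.array(i['hand_eye']);print(H)
from scipy.spatial.transform import Rotation as Ro
R=Ro.from_quat(np.roll(s['eef_rot'],-1)).as_matrix()
v,u=np.mgrid[:480,:640]
P=np.stack([(u-K[0,2])/K[0,0]*d,(v-K[1,2])/K[1,1]*d,d],-1)
W=(P@H[:3,:3].T+H[:3,3])@R.T+s['tcp_pos'];W[d==0]=np.nan
np.save('w1.npy',W)
x,y,z=W[...,0],W[...,1],W[...,2];c=np.array([.5562,-.1415])
r=np.hypot(x-c[0],y-c[1])
for a,b,rm in((.098,.12,.06),(.109,.12,.03),(.062,.076,.08)):
    m=(z>a)&(z<b)&(r<rm)
    Q=np.c_[x[m],y[m]].astype(np.float32);print(a,m.sum(),Q.mean(0),cv2.minAreaRect(Q),np.median(z[m]))
```

```text
3.7 [ 0.55583189 -0.14332149  0.25971314] [ 8.50057096e-05  8.03697162e-01  5.95038370e-01 -4.49220362e-04] [ 0.1297971  -1.11258456 -0.11429726]
[[-1.18824516e-03 -9.46142223e-01 -3.23749102e-01  8.39420786e-02]
 [ 9.99998899e-01 -8.36312959e-04 -1.22617434e-03  8.03829912e-04]
 [ 8.89379751e-04 -3.23750203e-01  9.46142175e-01 -1.42379671e-01]
 [ 0.00000000e+00  0.00000000e+00  0.00000000e+00  1.00000000e+00]]
0.098 2769 [ 0.55960196 -0.13891572] ((0.5587588548660278, -0.141504168510437), (0.04331016167998314, 0.09587378054857254), 2.6264750957489014) 0.1087266596014636
0.109 1334 [ 0.55883944 -0.14126697] ((0.5589791536331177, -0.1416778862476349), (0.03662484139204025, 0.037048641592264175), 71.92047882080078) 0.11122129922510636
0.062 5774 [ 0.56010145 -0.13675128] ((0.5588963627815247, -0.14143437147140503), (0.08919133245944977, 0.09009363502264023), 72.96837615966797) 0.06968090686546426
```

View pics/w1.png

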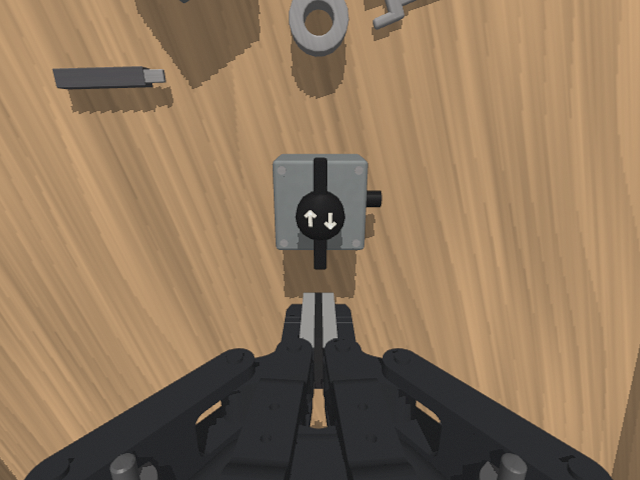

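The wrist view has the button at (320,215) with its bar vertical in the image, so the tool lines up with the wings. Both cameras agree on the centre to within about 2 mm. I'll press now in small steps.

Run:
```python
from h import *
c=[.5577,-.1416]
ctrl.movel([*c,.125])
ctrl.pause(.2);s=get_state();print(s['time'],s['tcp_pos'],s['contact_force']);f0=s['contact_force'][2]
z=.114
while z>.096:
    ctrl.movel([*c,z],max_speed=.03)
    ctrl.pause(.1)
    s=get_state();f=s['contact_force'][2]-f0;print(round(z,4),s['tcp_pos'].round(4),round(f,1),round(s['time'],2))
    if f>20: break
    z-=.002
ctrl.movel([*c,.13],max_speed=.05)
ctrl.movel([*c,.20])
ctrl.pause(.2);s=get_state();print(s['time'],s['contact_force'])
for cam in('top',):
    p,d,W=cloud(cam);cv2.imwrite('pics/t2.png',p[140:300,300:500].repeat(4,0).repeat(4,1))
p,d=vision.grab_frame('wrist');cv2.imwrite('pics/w2.png',p)
H=np.array(vision.camera_info('wrist')['hand_eye']);K=vision.camera_info('wrist')['mtx']
from scipy.spatial.transform import Rotation as Ro
R=Ro.from_quat(np.roll(s['eef_rot'],-1)).as_matrix()
v,u=np.mgrid[:480,:640]
P=np.stack([(u-K[0,2])/K[0,0]*d,(v-K[1,2])/K[1,1]*d,d],-1)
W=(P@H[:3,:3].T+H[:3,3])@R.T+s['tcp_pos'];W[d==0]=np.nan
r=np.hypot(W[...,0]-c[0],W[...,1]-c[1]);z=W[...,2]
print('head z',np.nanmedian(z[(r<.01)&(z<.15)]),'box z',np.nanmedian(z[(r<.045)&(z<.076)]))
```

```text
5.0 [ 0.55814156 -0.14169132  0.1258101 ] [ 0.11723566 -0.45848634  0.36642572]
0.114 [ 0.5578 -0.1416  0.114 ] -0.0 5.62
0.112 [ 0.558  -0.1416  0.1122] 0.9 5.97
0.11 [ 0.558  -0.1416  0.1104] 4.3 6.32
0.108 [ 0.558  -0.1416  0.1084] 5.3 6.67
0.106 [ 0.5576 -0.1416  0.1059] 5.9 7.02
0.104 [ 0.5576 -0.1416  0.104 ] 2.3 7.37
0.102 [ 0.5578 -0.1416  0.1024] 7.3 7.72
0.1 [ 0.5579 -0.1416  0.1008] 9.7 8.07
0.098 [ 0.5581 -0.1416  0.0993] 15.2 8.42
10.025 [-0.61222366 -0.3580151  -0.46703423]
head z 0.1037497518630178 box z 0.06955777975310733
```

View pics/w2.png

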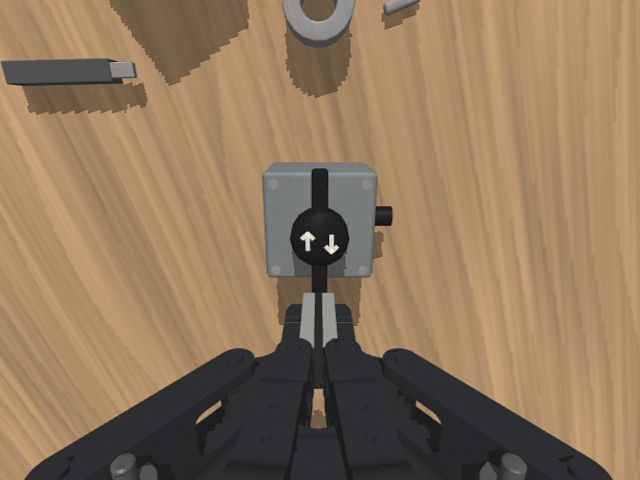

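Head top now reads 0.104 m, about 8 mm in, so it's latched, and the hand is off it. Next I'll push the wing on the +w side clockwise.

Run:
```python
from h import *
c=np.array([.5577,-.1416]);a=np.radians(73.2)
w=np.array([np.cos(a),np.sin(a)]);d=np.array([np.sin(a),-np.cos(a)])
P=lambda r,t,z:[*(c+r*w+t*d),z]
r=.043;zz=.080
ctrl.movel(P(r,-.038,.20));ctrl.movel(P(r,-.038,.12));ctrl.movel(P(r,-.038,zz),max_speed=.06)
ctrl.pause(.3);s=get_state();f0=s['contact_force'];print(s['time'],s['tcp_pos'],f0)
for t in np.arange(-.030,.0041,.003):
    ctrl.movel(P(r,t,zz),max_speed=.04);ctrl.pause(.05)
    s=get_state();f=s['contact_force']-f0
    print(round(t,4),'lat',((s['tcp_pos'][:2]-c)@d).round(4),'fd',(f[:2]@d).round(2),'fw',(f[:2]@w).round(2),'fz',f[2].round(2),round(s['time'],2))
    if np.linalg.norm(f)>20: break
p,dd=vision.grab_frame('top');cv2.imwrite('pics/t3.png',p[140:300,300:500].repeat(4,0).repeat(4,1)[:600])
p,dd=vision.grab_frame('wrist');cv2.imwrite('pics/w3.png',p)
p,dd=vision.grab_frame('scene');cv2.imwrite('pics/s3.png',p[140:300,160:360].repeat(4,0).repeat(4,1)[:600])
```

```text
12.4583 [ 0.53390412 -0.08950008  0.08025726] [ 0.59785011 -0.4086797   0.42268957]
-0.03 lat -0.0299 fd -0.27 fw 0.24 fz -0.47 12.86
-0.027 lat -0.027 fd -0.44 fw -0.3 fz 0.86 13.16
-0.024 lat -0.0239 fd -1.42 fw 0.58 fz -0.1 13.46
-0.021 lat -0.0209 fd -0.79 fw 0.79 fz -0.12 13.76
-0.018 lat -0.0179 fd -0.4 fw 1.22 fz 0.17 14.06
-0.015 lat -0.0148 fd -0.77 fw 0.17 fz -0.17 14.36
-0.012 lat -0.0118 fd -0.27 fw 0.4 fz 0.14 14.66
-0.009 lat -0.0092 fd -1.86 fw 0.14 fz -0.27 14.96
-0.006 lat -0.0061 fd -1.52 fw 1.01 fz -0.73 15.26
-0.003 lat -0.003 fd -1.27 fw 0.82 fz -0.21 15.56
-0.0 lat 0.0001 fd -2.24 fw 0.35 fz -0.16 15.86
0.003 lat 0.0031 fd -2.58 fw -0.13 fz -0.7 16.16
```

View pics/w3.png

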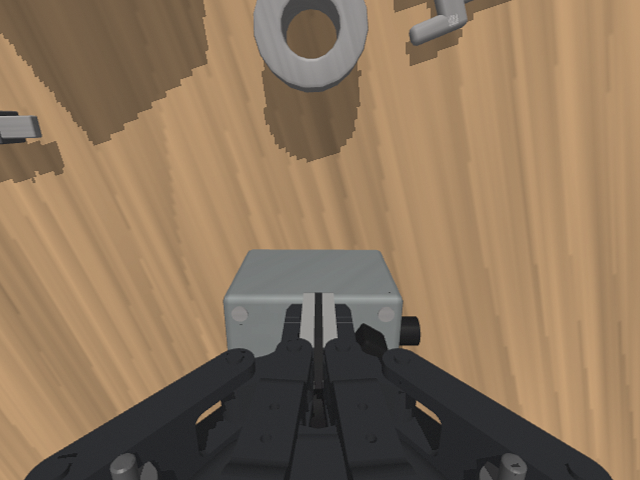

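View pics/s3.png

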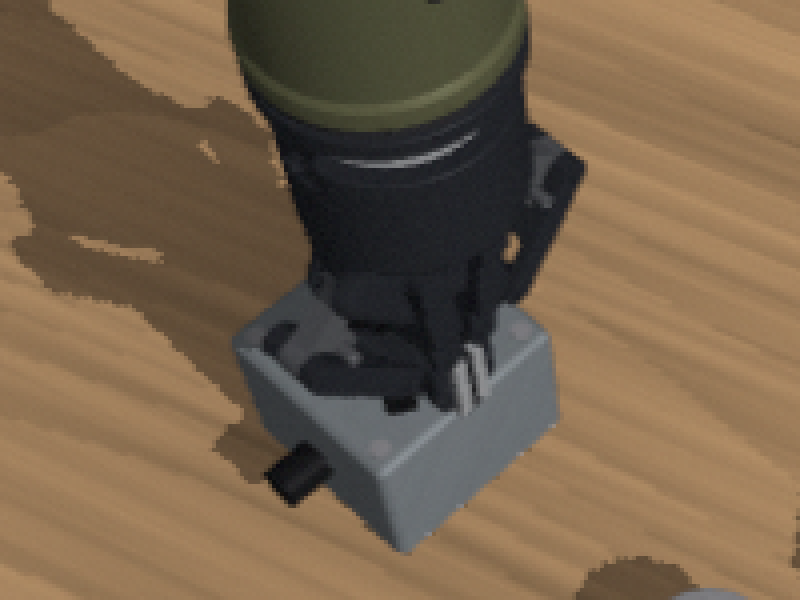

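The wing tip has turned clockwise, to (372,338) in the wrist view, with about 2.5 N on it. I'll push slightly further, then back off, lift and check.

Run:
```python
from h import *
from scipy.spatial.transform import Rotation as Ro
c=np.array([.5577,-.1416]);a=np.radians(73.2)
w=np.array([np.cos(a),np.sin(a)]);d=np.array([np.sin(a),-np.cos(a)])
P=lambda r,t,z:[*(c+r*w+t*d),z]
r=.043;zz=.080
ctrl.movel(P(r,.006,zz),max_speed=.03);ctrl.pause(.2);print(get_state()['contact_force'])
ctrl.movel(P(r,-.038,zz),max_speed=.06);ctrl.pause(.1);ctrl.movel(P(r,-.038,.13),max_speed=.1)
ctrl.movel([*c,.21]);ctrl.pause(.3)
s=get_state();print(s['time'],s['contact_force'])
p,dd=vision.grab_frame('wrist');cv2.imwrite('pics/w4.png',p)
H=np.array(vision.camera_info('wrist')['hand_eye']);K=vision.camera_info('wrist')['mtx']
R=Ro.from_quat(np.roll(s['eef_rot'],-1)).as_matrix()
v,u=np.mgrid[:480,:640]
Q=np.stack([(u-K[0,2])/K[0,0]*dd,(v-K[1,2])/K[1,1]*dd,dd],-1)
W=(Q@H[:3,:3].T+H[:3,3])@R.T+s['tcp_pos'];W[dd==0]=np.nan
rr=np.hypot(W[...,0]-c[0],W[...,1]-c[1]);z=W[...,2]
print('head z',np.nanmedian(z[(rr<.01)&(z<.15)]),'box z',np.nanmedian(z[(rr<.045)&(z<.076)]))
```

```text
[-1.71671777  0.84639896 -0.4174988 ]
19.5 [ 0.92472909 -0.30683394  0.0353945 ]
head z 0.1119171348560906 box z 0.06977415306241735
```

View pics/w4.png

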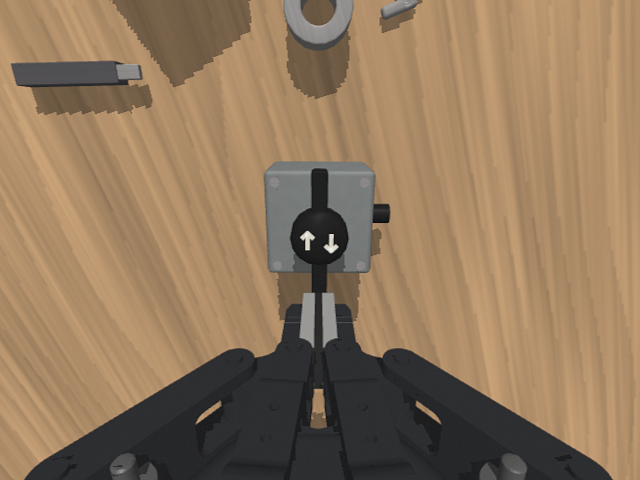

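The head is back at 0.112 m, and the wings are back in line at (320,185)–(320,285). The arm is about 0.1 m above it and touches nothing. I'll hand in.

Run:
```python
from h import *
ctrl.movel([.5577,-.1416,.26]);ctrl.pause(.3);p,d=vision.grab_frame('top');cv2.imwrite('pics/t5.png',p)
for t in('bearing','wrench','toolbit'): print(t,[(x['point'],round(x['p'],2)) for x in models.recognise('top',t)[:1]])
print(get_state()['time']);ticket.close_job()
```

```text
bearing [([309.1, 202.1], 0.95)]
wrench [([306.9, 144.1], 0.6)]
toolbit [([399.8, 226.0], 0.32)]
20.5333
the job is handed in; nothing more can be done
```

The stop button was latched, seen to stay in, released by turning it clockwise, and sprang fully back out. I handed the job in at about 20.5 s; no verdict is reported.

- **Press:** I pushed the head down with shut fingers at about 15 N. With the hand off, its top read 0.104 m, about 8 mm in, so it had latched.
- **Release:** I pushed one wing clockwise with about 2.5 N until it was well turned, then backed off and lifted away. I did not see the head come up while it was still turned, but afterwards its top read 0.112 m and the wings were back in line.
- **Loose things:** A final look with the top camera found the ring and wrench within about 2–3 pixels of where they were. The same look gave a poor match for the toolbit (confidence 0.32, placed at the stop box). The last wrist picture shows the toolbit in about the same place as before the turn, and the arm never went near it.
- **Start button:** I did not measure it, but the arm did not go near that box either.

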